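Swing the vegetable bin's lid shut with the hooked rod

TASK

Close the vegetable bin with the hooked rod from the chopping board: put the rod's prong well through the ring eye on the raised lid, swing the lid fully shut with the prong in the eye, without slamming it, and unhook. Then lay the rod back flat on the board, the same side up as it lay. Keep the arm and gripper themselves off the bin and its lid, and leave the mug and the tin as they are.

Things in the scene. Friction and masses are not known exactly. Their poses are not given: they have to be found in the camera images.
- veg_bin: Open-topped wooden vegetable bin with dark vent slots, fixed, 140 mm deep (its x), 200 mm wide (its y), rim 80 mm high; garlic and a lime inside are fixed. Origin: centre of its underside, on the worktop. +x points from its front to its hinge side, +y to its left seen from the front, z up. The lid is hinged along the top of the hinge side, parallel to the bin's y.
- lid (a joint): Lid hinge, rad: 0 = shut (flat on the rim), 1.57 = upright, grows as it opens; starts at 1.5 to 1.9, stop at 2.0. The hinge is stiff (0.35 N m friction): the lid stays wherever it is left and never falls shut; it takes up to about 4 N at the eye to move.
- lid_hinge (a point): On the hinge line at the middle of the lid's width, 86 mm above the worktop, 70 mm to the +x side of the bin's origin. Axes as lid_eye. The lid is a wooden panel 208 mm wide, 12 mm thick, reaching 145 mm from the hinge line, 0.3 kg.
- lid_eye (a point): Centre of the steel ring eye off the middle of the lid's free edge, 177 mm from the hinge line. Hole 38 mm across, wire 10 mm thick; the hole's axis is parallel to the hinge line (bin's y): a prong goes in sideways and the ring turns about it. Lid shut: 107 mm in front of (-x) the bin's origin, 86 mm above the worktop. Axes move with the lid: y along the hinge, x from the eye to the hinge.
- hook_rod: Hooked rod, 200 mm long, 0.1 to 0.17 kg. Wooden handle 22 wide, 24 high, from x = -85 to +25 mm; then a steel shaft 8 mm thick along +x to x = 110 mm, where a straight 8 mm prong bends off square to -y (right), ending in an 11 mm ball at y = -60 mm. Shaft and prong axes: 12 mm above the underside. Origin: on the handle's underside, below the grip point near the centre of mass; z up as it lies.
- hook_mid (a point): Middle of the prong, where the eye's wire should sit: at [110, -28, 12] mm in the rod's frame. Axes as the rod's.
- board: Wooden chopping board, fixed, 210 mm (its x) by 300 mm (its y), 19 mm thick. Origin: centre of its underside, on the worktop.
- coffee_mug: White mug with a small leaf pattern, 88 mm wide, 99 mm high, a bystander. Origin: centre of its underside.
- tomato_tin: Food tin, 75 mm wide, 110 mm high, a bystander. Origin: centre of its underside.

How it is judged:
On the way, in this order (a step that is already met when the one before it is completed fails the run):
1. the prong is through the eye (middle of the prong within 24 mm of the eye's centre) while the lid still stands open (over 1.3 rad) (distance between hook_mid and lid_eye below 0.024 m and value of joint lid above 1.3 rad), for 0.1 s.
2. half-way down (lid between 0.5 and 1.0 rad) the prong is still through the eye (distance between hook_mid and lid_eye below 0.024 m and value of joint lid between 0.5 and 1 rad).
3. the lid is shut (under 0.04 rad) with the prong still through the eye (distance between hook_mid and lid_eye below 0.024 m and value of joint lid below 0.04 rad), for 0.1 s.
At the end, for the whole second after the job is handed in: The lid is shut (under 0.04 rad) and the rod lies at rest, flat and right side up (tilt under 0.12 rad) on the board: its origin over the board (within 100 mm of the board's centre along its x, 145 mm along its y) and 14 to 26 mm above the board's underside (value of joint lid below 0.04 rad and x of hook_rod in the frame of board between -0.1 and 0.1 m and y of hook_rod in the frame of board between -0.145 and 0.145 m and z of hook_rod in the frame of board between 0.014 and 0.026 m and angle between hook_rod's own z axis and vertical below 0.12 rad and linear speed of hook_rod below 0.02 m/s); the robot touches nothing.
It fails at once if the gripper or arm presses on the bin or its lid (over 3 N) (contact force between any of the fingers, the arm and veg_bin above 3 N).
It fails at once if the lid is slammed (closing faster than 2.5 rad/s) (velocity of joint lid below -2.5 rad/s).
It fails at once if the mug or the tin is moved by more than 25 mm (distance of any of coffee_mug, tomato_tin from where it was at the start of the episode above 0.025 m).
It also fails if it takes over 58 s, if anything falls off the work surface, if the arm or the gripper's body presses on something with over 40 N, if the wrist force passes 120 N, or if a joint passes its speed limit or range.

ROBOT

A 7-joint arm with a two-finger parallel gripper is mounted at the origin on a cart in front of the work surface, level with it; the furniture and walls round the work are solid. World frame = base frame: x ahead of the robot, y to its left, z up, the work surface at z = 0. Lengths are in m, angles in rad, forces in N, time in s.
With the tool pointing down it reaches from about 0.4 to 0.925 m from the base axis. Payload 4.1 kg.
Tool frame: the origin (TCP) lies midway between the tips of the shut fingers; the grasp point (between the pads) lies 19 mm behind it (env.tcp_to_grasp is the distance from the TCP to the grasp point, in m); z points along the fingers, y is the line along which they close (so a half turn about z gives the same grasp; the last joint's range is limited). The gripper opens to 85 mm and grips with 20 to 120 N. Pads are 22 mm wide; open, the fingers measure 114 mm over their backs; the gripper's body (76 mm by 85 mm) begins 54 mm behind the grasp point. The pads swing forward as they close: fully open they stand 13 mm farther back than shut.
Start: joints at [1.136, 0.398, 0.045, 1.537, -0.019, 1.207, -0.051], TCP at [0.214, -0.614, 0.231] pointing down, gripper open.
Joint ranges: [-2.82, 2.82], [-0.49, 2.23], [-1.37, 1.46], [0, 2.46], [-1.36, 4.5], [0.23, 2], [-2.94, 2.94]. Speed limits (rad/s): [2.57, 2.57, 3.14, 3.14, 3.14, 3.14, 3.14].

INTERFACE

Orientations are given as a rotation vector (axis times angle).
In Python, from rig import env gives the robot as it stands.
- The arm moves only by the tool jog_arm, never from a script. Its argument "commands" is a list of rows, each an object of numbers: "dx", "dy", "dz": the shift along the tool's x, y, z in units of 25 mm (1.0 is 25 mm); "wx", "wy", "wz": the turn, a rotation vector about the tool's x, y, z in units of 5 degrees (1.0 is 5 degrees); "jaw": the closure, from -1 (fully open) to 1 (shut). In form: [{"dx": .., "dy": .., "dz": .., "wx": .., "wy": .., "wz": .., "jaw": ..}, ...]. A call has 1 to 20 rows; each row is the pose to reach, as a shift and turn from the pose commanded when the call began, along the tool's axes at that moment; what a row does not reach only later rows make up. A row lasts 1/10 s, in which the tool goes at most 50 mm and 8.59 degrees, less where a joint would pass 70% of its speed; a pose out of reach is approached as far as the arm can. A call with a gripper value outside its range is refused whole. The fingers move at their own pace and stop on an object; "newtons" is the grip in N (left out, the last holds). Time passes only in rows, so rows that repeat a pose let the fingers close. It gives the time, the measured TCP pose, the force, the opening and the grip force at its end, in the units of the state.
- env.get_obs(): the state, without advancing time (a new reading comes with each control period).
- env.capture(name): name is "scene" or "side" or "wrist"; returns (picture, depth): 420x560x3 uint8, red, green, blue; 420x560 float32, m along the optical axis (not along the pixel's ray), 0 where there is no reading.
- env.calibration(name): a dict with "fx", "fy", "cx", "cy" (pixels), "D" ([k1, k2, p1, p2, k3] as OpenCV has them; the pictures are not rectified), "origin" and "rotation" of the camera in the world. Camera axes: x right, y down, z forward; pixel columns grow to the right and rows downward; lengths in m; the calibration is good to about 2 mm. A picture is of the moment at which its call begins: read the wrist's pose just before it. calibration takes no time and is no camera call; for the wrist camera it gives the pose at the moment of the call.
- env.job_done(): hands the job in; it is judged then, once.
The state is a dict: "time": time; "q": joint angles; "qd": joint speeds; "joint_efforts": joint torques, N m; "position": TCP position; "tcp_rot": TCP orientation; "ft_force": force on the tool from outside, world axes, zero at the start; "ft_torque": the same for the moment, N m; "finger_gap": opening from 0.0 (shut) to 1.0 (fully open); "gripper_force": force on a finger pad.
Only numpy, scipy, OpenCV 4.12 (cv2) and the standard library are available. Lean on these libraries where they do the work, as an engineer would, in place of code of your own. Each camera call takes 0.05 s, during which the arm holds its last target. There are 200 camera calls.

## Working session

There is one attempt and no reset: what is moved stays moved. The work goes in short steps, Python scripts to look and compute and a tool call to move; the robot and the scene stay as the last step left them, time stands still between calls to the robot, and variables do not carry over. Pictures are saved under pics/ and viewed, at most 14 in all, crops included, and the job is handed in when it is done.

Besides the shell and the picture viewer there is one more tool, called after "Emit:" as name(argument=value, ...), one argument or row to a line, values as JSON. jog_arm: Moves the arm, as the interface text tells. Its arguments: {"type":"object","properties":{"commands":{"type":"array","items":{"type":"object","properties":{"dx":{"type":"number"},"dy":{"type":"number"},"dz":{"type":"number"},"wx":{"type":"number"},"wy":{"type":"number"},"wz":{"type":"number"},"jaw":{"type":"number"}}}},"newtons":{"type":"number"}},"required":["commands"]}

```bash
ls; mkdir -p pics
python3 - <<'E'
from rig import env
import cv2,numpy as np
o=env.get_obs();print({k:np.round(v,3) for k,v in o.items()})
for n in("scene","side"):
    p,d=env.capture(n);cv2.imwrite(f"pics/{n}0.png",p[:,:,::-1]);np.savez(f"{n}0.npz",p=p,d=d)
    print(n,env.calibration(n))
E
```

```text
pics
{'time': np.float64(0.0), 'q': array([ 1.136,  0.399,  0.045,  1.538, -0.019,  1.207, -0.051]), 'qd': array([ 0.001, -0.001,  0.   , -0.   , -0.   , -0.001, -0.001]), 'joint_efforts': array([-1.0000e-03, -4.7512e+01,  1.3640e+00, -2.5422e+01,  1.2000e-02,
        9.0000e-03, -0.0000e+00]), 'position': array([ 0.214, -0.613,  0.23 ]), 'tcp_rot': array([-3.096e+00, -5.250e-01,  1.000e-03]), 'ft_force': array([ 0.064, -0.048,  0.018]), 'ft_torque': array([-0.013, -0.027,  0.012]), 'gripper_force': np.float64(0.0), 'finger_gap': np.float64(1.003)}
scene {'fx': 458.1819039119148, 'fy': 458.1819039119148, 'cx': 275.0084145247291, 'cy': 200.66203835355867, 'D': array([0.03429328, 0.        , 0.        , 0.        , 0.        ]), 'origin': array([-0.21347158,  0.8258771 ,  1.12899391]), 'rotation': array([-0.85064794,  2.51859883, -1.07259296])}
side {'fx': 423.83416104435827, 'fy': 423.83416104435827, 'cx': 289.9049734383997, 'cy': 212.42880409896324, 'D': array([-0.10705345,  0.        ,  0.        ,  0.        ,  0.        ]), 'origin': array([-0.70382277,  0.06947796,  0.67748263]), 'rotation': array([-1.46928348,  1.62380147, -0.97788079])}
```

View pics/scene0.png

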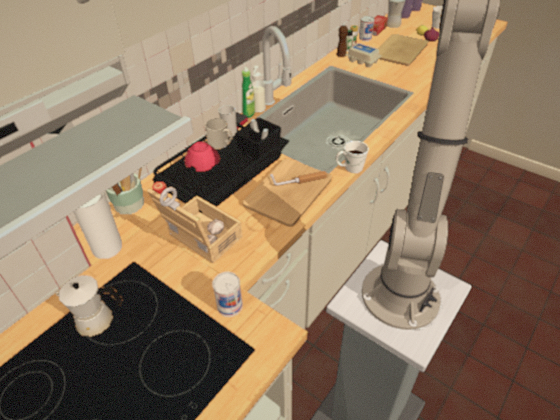

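View pics/side0.png

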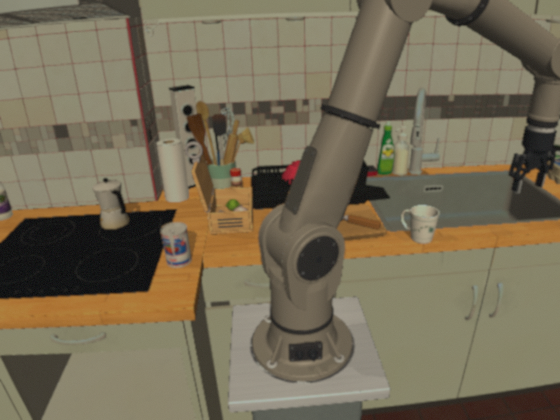

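The scene view shows the bin with raised lid around (200,225), its ring eye near (168,197), the board at (290,190) with the rod on it, the mug at (352,155) and the tin at (228,295). The side view shows the lid at (205,190), with the robot arm hiding the rod.

```bash
cat > h.py <<'E'
import numpy as np,cv2
from scipy.spatial.transform import Rotation as R
def world(c,uv,d):
    K=np.array([[c['fx'],0,c['cx']],[0,c['fy'],c['cy']],[0,0,1]])
    n=cv2.undistortPoints(np.array(uv,float).reshape(-1,1,2),K,np.array(c['D'])).reshape(-1,2)
    P=np.c_[n,np.ones(len(n))]*np.array(d).reshape(-1,1)
    return P@R.from_rotvec(c['rotation']).as_matrix().T+c['origin']
def cloud(c,d):
    h,w=d.shape; v,u=np.mgrid[:h,:w]
    return world(c,np.c_[u.ravel(),v.ravel()],d.ravel()).reshape(h,w,3)
E
python3 - <<'E'
from rig import env
from h import *
z=np.load('scene0.npz');p,d=z['p'],z['d']
C=cloud(env.calibration('scene'),d);np.save('C.npy',C)
z2=np.load('side0.npz');C2=cloud(env.calibration('side'),z2['d']);np.save('C2.npy',C2)
a=cv2.resize(p[135:265,140:340],None,fx=4,fy=4,interpolation=cv2.INTER_CUBIC);cv2.imwrite('pics/a.png',a[:,:,::-1])
b=cv2.resize(z2['p'][130:270,160:300],None,fx=4,fy=4,interpolation=cv2.INTER_CUBIC);cv2.imwrite('pics/b.png',b[:,:,::-1])
for n,uv in dict(rodend=(325,175),prong=(275,178),boardfar=(283,163),boardR=(330,185),boardnear=(290,220),boardL=(246,197),eye=(168,197),mug=(345,148),tin=(228,280)).items(): print(n,C[uv[1],uv[0]].round(3))
# top-down height map 1 mm/px
for nm,cc,im in(('s',C,p),('d',C2,z2['p'])):
    m=(cc[...,0]>.4)&(cc[...,0]<.95)&(cc[...,1]>-.3)&(cc[...,1]<.5)&(cc[...,2]>-.02)&(cc[...,2]<.35)
    print(nm,m.sum())
E
```

```text
rodend [ 0.449 -0.289  0.036]
prong [ 0.598 -0.182  0.019]
boardfar [ 0.627 -0.269  0.021]
boardR [ 0.425 -0.29  -0.001]
boardnear [ 0.425 -0.042  0.018]
boardL [ 0.618 -0.038  0.019]
eye [0.634 0.265 0.238]
mug [ 0.435 -0.395  0.101]
tin [0.375 0.314 0.106]
s 31128
d 16553
```

View pics/a.png

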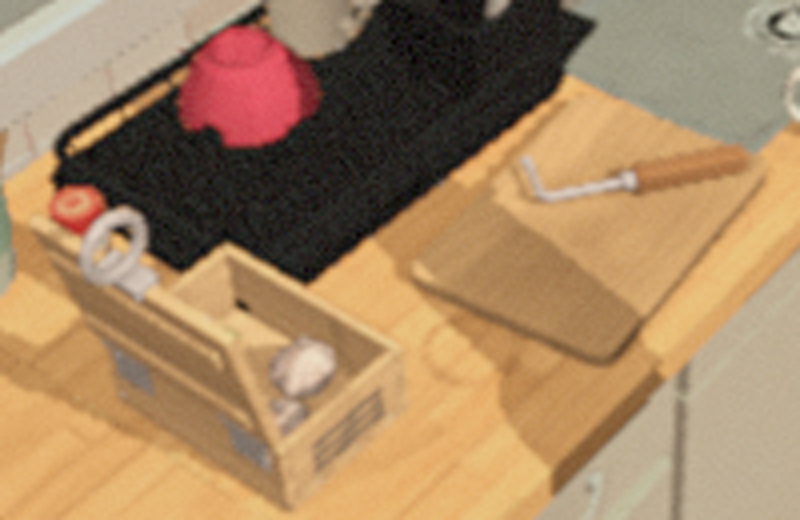

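View pics/b.png

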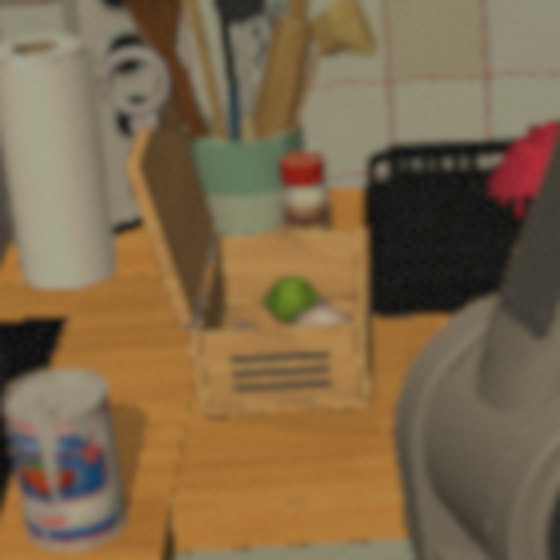

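The zoomed scene view shows the eye at crop (114,247), which is full-image (168.5,196.8). The rod's handle is at (690,168), its bend at (543,195) and its prong tip at (527,160). The side crop shows the eye at (138,78), which is full-image (194.5,149.5), and the lid hinged on the bin's +y side leaning past vertical.

Run:
```python
from rig import env
from h import *
C=np.load('C.npy');C2=np.load('C2.npy');p=np.load('scene0.npz')['p'];p2=np.load('side0.npz')['p']
def ray(n,uv):
    c=env.calibration(n);a=world(c,[uv],[1.])[0];o=np.array(c['origin']);v=a-o;return o,v/np.linalg.norm(v)
def tri(u1,u2):
    o1,a=ray('scene',u1);o2,b=ray('side',u2)
    s=np.linalg.lstsq(np.c_[a,-b],o2-o1,rcond=None)[0];q1=o1+s[0]*a;q2=o2+s[1]*b
    return (q1+q2)/2,np.linalg.norm(q1-q2)
print('eye tri',tri((168.3,196.5),(194.3,149.3)))
# ring points
def sub(C,x,y,z): 
    m=np.ones(C.shape[:2],bool)
    for k,r in enumerate((x,y,z)): m&=(C[...,k]>r[0])&(C[...,k]<r[1])
    return m
for nm,c in(('scene',C),('side',C2)):
    m=sub(c,(.5,.8),(.18,.34),(.238,.31));q=c[m];print(nm,'ring',len(q),q.min(0).round(3),q.max(0).round(3),np.median(q,0).round(3))
    m=sub(c,(.45,.80),(.18,.34),(.10,.225));q=c[m];ctr=q.mean(0);u,s,vt=np.linalg.svd(q-ctr,full_matrices=False);print(nm,'lid',len(q),ctr.round(3),vt[2].round(3),s.round(2),q.min(0).round(3),q.max(0).round(3))
# bin rim and worktop
m=sub(C,(.4,.85),(-.02,.34),(.068,.09));q=C[m].astype(np.float32);r=cv2.minAreaRect(q[:,:2]*1000);print('rim',r,cv2.boxPoints(r).round(0).tolist(),np.median(q[:,2]))
# rod
m=sub(C,(.40,.66),(-.33,-.1),(.026,.06));q=C[m];print('rod n',len(q))
hsv=cv2.cvtColor(p,cv2.COLOR_RGB2HSV)[m];w=hsv[:,1]>90
hq=q[w];ctr=hq.mean(0);u,s,vt=np.linalg.svd(hq-ctr,full_matrices=False);print('handle',w.sum(),ctr.round(3),vt[0].round(3),((hq-ctr)@vt[0]).min(),((hq-ctr)@vt[0]).max(),np.percentile(hq[:,2],[5,50,90,98]).round(4))
print('steel',q[~w][::6].round(3).tolist())
bm=sub(C,(.40,.66),(-.33,0),(.012,.025));r=cv2.minAreaRect((C[bm][:,:2]*1000).astype(np.float32));print('board',r,np.median(C[bm][:,2]))
print('worktop z',np.median(C[sub(C,(.4,.65),(0,.1),(-.02,.01))][:,2]))
```

```text
eye tri (array([0.61384709, 0.27644439, 0.26145679]), np.float64(0.00309875806673611))
scene ring 159 [0.594 0.254 0.238] [0.629 0.308 0.291] [0.612 0.279 0.263]
scene lid 828 [0.595 0.267 0.165] [-0.005  0.981 -0.192] [1.81 1.02 0.08] [0.508 0.244 0.1  ] [0.716 0.281 0.225]
side ring 132 [0.603 0.251 0.238] [0.618 0.309 0.288] [0.613 0.28  0.263]
side lid 639 [0.585 0.255 0.163] [-0.033 -0.98   0.198] [1.65 0.92 0.07] [0.506 0.239 0.1  ] [0.722 0.279 0.225]
rim ((680.455322265625, 116.29131317138672), (271.39776611328125, 341.0476379394531), 89.45552825927734) [[509.0, -18.0], [850.0, -21.0], [852.0, 250.0], [511.0, 254.0]] 0.07521678
rod n 306
handle 221 [ 0.49  -0.248  0.039] [-0.873 -0.485  0.047] -0.1567776717148272 0.07315552804326117 [0.0266 0.0398 0.0465 0.0493]
steel [[0.658, -0.272, 0.034], [0.604, -0.172, 0.037], [0.595, -0.167, 0.036], [0.514, -0.211, 0.042], [0.511, -0.206, 0.042], [0.526, -0.196, 0.037], [0.506, -0.206, 0.04], [0.536, -0.185, 0.035], [0.517, -0.203, 0.032], [0.555, -0.162, 0.036], [0.541, -0.18, 0.031], [0.569, -0.145, 0.035], [0.552, -0.158, 0.035], [0.571, -0.147, 0.029], [0.551, -0.157, 0.032]]
board ((531.5613403320312, -163.37142944335938), (229.23422241210938, 307.5298767089844), 5.612423419952393) 0.019774300569190828
worktop z 0.0010855160982738976
```

Emit:
jog_arm(
  commands=[
    {"dx": 15,"dy": -10.8,"wz": -5.2,"jaw": -1},
    {"dx": 15,"dy": -10.8,"wz": -5.2,"jaw": -1},
    {"dx": 15,"dy": -10.8,"wz": -5.2,"jaw": -1},
    {"dx": 15,"dy": -10.8,"wz": -5.2,"jaw": -1},
    {"dx": 15,"dy": -10.8,"wz": -5.2,"jaw": -1},
    {"dx": 15,"dy": -10.8,"wz": -5.2,"jaw": -1},
    {"dx": 15,"dy": -10.8,"wz": -5.2,"jaw": -1},
    {"dx": 15,"dy": -10.8,"wz": -5.2,"jaw": -1},
    {"dx": 15,"dy": -10.8,"wz": -5.2,"jaw": -1},
    {"dx": 15,"dy": -10.8,"wz": -5.2,"jaw": -1},
    {"dx": 15,"dy": -10.8,"wz": -5.2,"jaw": -1},
    {"dx": 15,"dy": -10.8,"wz": -5.2,"jaw": -1},
    {"dx": 15,"dy": -10.8,"wz": -5.2,"jaw": -1},
    {"dx": 15,"dy": -10.8,"wz": -5.2,"jaw": -1},
  ],
)

```text
$.commands[0]: bad value
```

Run:
```python
from rig import env
from h import *
o=env.get_obs();c=env.calibration('wrist');p,d=env.capture('wrist');cv2.imwrite('pics/w1.png',p[:,:,::-1])
C=cloud(c,d);np.savez('w1.npz',C=C,p=p);print(o['position'].round(4),R.from_rotvec(o['tcp_rot']).as_matrix().round(3).tolist(),o['q'].round(2))
q=C[(C[...,2]>.0235)&(C[...,2]<.05)&(C[...,0]>.41)&(C[...,0]<.65)&(C[...,1]>-.32)&(C[...,1]<-.1)]
r=cv2.fitLine(q[q[:,2]>.034][:,:2].astype(np.float32),cv2.DIST_HUBER,0,.001,.001).ravel();a=np.degrees(np.arctan2(r[1],r[0]));print(len(q),'handle line',r,a)
x=r[:2]*np.sign(r[0]);y=np.array([-x[1],x[0]]);l=(q[:,:2]-r[2:])@np.c_[x,y]
for s in np.arange(-.12,.16,.01):
    m=abs(l[:,0]-s)<.005
    if m.sum()>3: print(s.round(2),m.sum(),np.percentile(l[m,1],[2,50,98]).round(4),np.percentile(q[m,2],[50,95]).round(4))
print(l[:,0].min(),l[:,0].max())
```

```text
[ 0.214  -0.6131  0.2304] [[0.944, 0.33, -0.001], [0.33, -0.944, 0.002], [-0.0, -0.002, -1.0]] [ 1.14  0.4   0.04  1.54 -0.02  1.21 -0.05]Traceback (most recent call last):
  File "<stdin>", line 6, in <module>
cv2.error: OpenCV(4.12.0) /io/opencv/modules/imgproc/src/linefit.cpp:50: error: (-215:Assertion failed) count > 0 in function 'fitLine2D_wods'
```

View pics/w1.png

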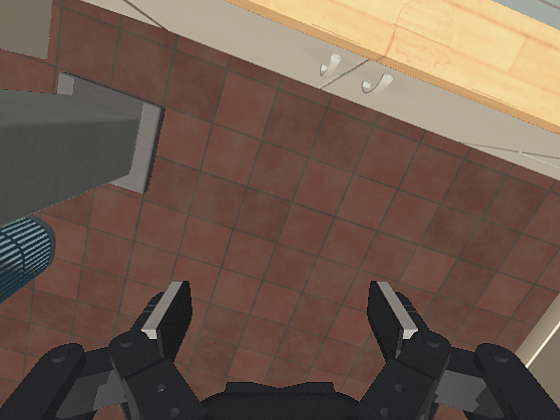

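The wrist view shows only floor and the counter edge, because the move was refused. I'll resend it with every field filled in.

Emit:
jog_arm(
  commands=[
    {"dx": 1.5,"dy": -1.1,"dz": 0.0,"wx": 0.0,"wy": 0.0,"wz": -0.5,"jaw": -1.0},
  ],
)

```text
time: 0.25
position: [0.2346, -0.5796, 0.2305]
tcp_rot: [3.086, 0.578, -0.008]
ft_force: [0.2, 0.8, 0.7]
finger_gap: 0.998
gripper_force: 0.0
```

Emit:
jog_arm(
  commands=[
    {"dx": 14.0,"dy": -9.0,"dz": 0.0,"wx": 0.0,"wy": 0.0,"wz": -4.7,"jaw": -1.0},
    {"dx": 14.0,"dy": -9.0,"dz": 0.0,"wx": 0.0,"wy": 0.0,"wz": -4.7,"jaw": -1.0},
  ],
)

```text
time: 0.45
position: [0.2992, -0.4925, 0.2309]
tcp_rot: [-2.959, -1.054, 0.0]
ft_force: [1.4, 0.5, -0.8]
finger_gap: 0.998
gripper_force: 0.0
```

Emit:
jog_arm(
  commands=[
    {"dx": 11.5,"dy": -3.3,"dz": 0.0,"wx": 0.0,"wy": 0.0,"wz": -1.0,"jaw": -1.0},
    {"dx": 11.5,"dy": -3.3,"dz": 0.0,"wx": 0.0,"wy": 0.0,"wz": -1.0,"jaw": -1.0},
    {"dx": 11.5,"dy": -3.3,"dz": 0.0,"wx": 0.0,"wy": 0.0,"wz": -1.0,"jaw": -1.0},
    {"dx": 11.5,"dy": -3.3,"dz": 0.0,"wx": 0.0,"wy": 0.0,"wz": -1.0,"jaw": -1.0},
    {"dx": 11.5,"dy": -3.3,"dz": 0.0,"wx": 0.0,"wy": 0.0,"wz": -1.0,"jaw": -1.0},
    {"dx": 11.5,"dy": -3.3,"dz": 0.0,"wx": 0.0,"wy": 0.0,"wz": -1.0,"jaw": -1.0},
    {"dx": 11.5,"dy": -3.3,"dz": 0.0,"wx": 0.0,"wy": 0.0,"wz": -1.0,"jaw": -1.0},
    {"dx": 11.5,"dy": -3.3,"dz": 0.0,"wx": 0.0,"wy": 0.0,"wz": -1.0,"jaw": -1.0},
    {"dx": 11.5,"dy": -3.3,"dz": 0.0,"wx": 0.0,"wy": 0.0,"wz": -1.0,"jaw": -1.0},
  ],
)

```text
time: 1.35
position: [0.4694, -0.2506, 0.231]
tcp_rot: [2.915, 1.172, -0.002]
ft_force: [-0.6, -0.6, -0.1]
finger_gap: 0.997
gripper_force: 0.0
```

```bash
cat > rod.py <<'E'
from rig import env
from h import *
import sys
o=env.get_obs();c=env.calibration('wrist');p,d=env.capture('wrist');cv2.imwrite(f'pics/{sys.argv[1]}.png',p[:,:,::-1])
C=cloud(c,d);np.savez(sys.argv[1]+'.npz',C=C,p=p);print(o['position'].round(4),R.from_rotvec(o['tcp_rot']).as_matrix().round(3).tolist(),o['q'].round(2))
q=C[(C[...,2]>.0255)&(C[...,2]<.05)&(C[...,0]>.41)&(C[...,0]<.65)&(C[...,1]>-.32)&(C[...,1]<-.1)]
r=cv2.fitLine(q[q[:,2]>.038][:,:2].astype(np.float32),cv2.DIST_HUBER,0,.001,.001).ravel();x=r[:2]*np.sign(r[0]);print(len(q),'handle line',r,np.degrees(np.arctan2(x[1],x[0])))
y=np.array([-x[1],x[0]]);l=(q[:,:2]-r[2:])@np.c_[x,y]
for s in np.arange(-.12,.18,.01):
    m=abs(l[:,0]-s)<.005
    if m.sum()>3: print(s.round(2),m.sum(),np.percentile(l[m,1],[2,50,98]).round(4),np.percentile(q[m,2],[50,95]).round(4))
E
python3 rod.py w2
```

```text
[ 0.4694 -0.2506  0.231 ] [[0.722, 0.692, -0.001], [0.692, -0.722, -0.001], [-0.001, -0.0, -1.0]] [ 0.64  0.2  -0.27  1.81  0.06  1.14 -0.45]
3320 handle line [ 0.5898327   0.80752546  0.48962635 -0.25078797] 53.85486
-0.06 65 [-0.0098 -0.0001  0.0098] [0.0428 0.0442]
-0.05 157 [-0.0104  0.      0.0104] [0.0429 0.0443]
-0.04 166 [-0.0107 -0.0002  0.0102] [0.0431 0.0445]
-0.03 167 [-0.0105 -0.0003  0.0104] [0.0431 0.0443]
-0.02 168 [-0.0105  0.      0.0104] [0.043  0.0445]
-0.01 181 [-0.0106 -0.0002  0.0105] [0.043  0.0444]
-0.0 182 [-0.0103  0.0001  0.0104] [0.043  0.0443]
0.01 190 [-0.0105 -0.0001  0.0104] [0.0429 0.0443]
0.02 192 [-0.0102  0.0001  0.0106] [0.043  0.0443]
0.03 202 [-0.0103  0.0002  0.0106] [0.043  0.0445]
0.04 210 [-0.0105  0.      0.0105] [0.0429 0.0442]
0.05 173 [-0.0083  0.0003  0.0087] [0.0395 0.0428]
0.06 111 [-0.0076  0.0003  0.0078] [0.0357 0.0399]
0.07 80 [-0.0035  0.0002  0.0041] [0.0346 0.0361]
0.08 79 [-0.0033  0.0005  0.0041] [0.0346 0.0361]
0.09 84 [-0.0036  0.0002  0.0039] [0.0347 0.0362]
0.1 89 [-0.0037  0.0004  0.0042] [0.0344 0.0358]
0.11 89 [-0.0035  0.0002  0.004 ] [0.0344 0.0363]
0.12 92 [-0.0035  0.0001  0.004 ] [0.0342 0.036 ]
0.13 453 [-0.0567 -0.0253  0.0028] [0.0346 0.0364]
0.14 190 [-0.0562 -0.0319 -0.0041] [0.0344 0.036 ]
```

View pics/w2.png

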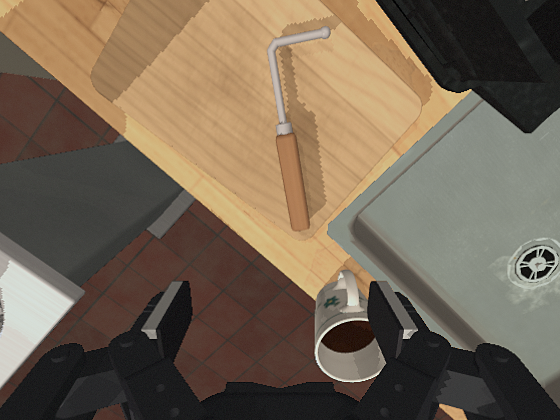

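The wrist view shows the rod lying from the handle end (300,228) to the bend (273,47), with the prong tip at (325,32). The mug is well below it in the picture, at (350,340), so the grasp is clear.

Emit:
jog_arm(
  commands=[
    {"dx": 1.5,"dy": 0.4,"dz": 6.5,"wx": 0.0,"wy": 0.0,"wz": -2.0,"jaw": -1.0},
    {"dx": 1.5,"dy": 0.4,"dz": 6.5,"wx": 0.0,"wy": 0.0,"wz": -2.0,"jaw": -1.0},
    {"dx": 1.5,"dy": 0.4,"dz": 6.5,"wx": 0.0,"wy": 0.0,"wz": -2.0,"jaw": -1.0},
    {"dx": 1.5,"dy": 0.4,"dz": 6.5,"wx": 0.0,"wy": 0.0,"wz": -2.0,"jaw": -1.0},
    {"dx": 1.5,"dy": 0.4,"dz": 7.4,"wx": 0.0,"wy": 0.0,"wz": -2.0,"jaw": -1.0},
    {"dx": 1.5,"dy": 0.4,"dz": 8.3,"wx": 0.0,"wy": 0.0,"wz": -2.0,"jaw": -1.0},
    {"dx": 1.5,"dy": 0.4,"dz": 8.3,"wx": 0.0,"wy": 0.0,"wz": -2.0,"jaw": -1.0},
    {"dx": 1.5,"dy": 0.4,"dz": 8.3,"wx": 0.0,"wy": 0.0,"wz": -2.0,"jaw": -1.0},
  ],
)

```text
time: 2.2
position: [0.5038, -0.2316, 0.0239]
tcp_rot: [-2.802, -1.422, 0.001]
ft_force: [0.7, -0.2, 0.7]
finger_gap: 0.997
gripper_force: 0.0
```

Emit:
jog_arm(
  commands=[
    {"dx": 0.0,"dy": 0.0,"dz": 0.0,"wx": 0.0,"wy": 0.0,"wz": 0.0,"jaw": 1.0},
    {"dx": 0.0,"dy": 0.0,"dz": 0.0,"wx": 0.0,"wy": 0.0,"wz": 0.0,"jaw": 1.0},
    {"dx": 0.0,"dy": 0.0,"dz": 0.0,"wx": 0.0,"wy": 0.0,"wz": 0.0,"jaw": 1.0},
    {"dx": 0.0,"dy": 0.0,"dz": 0.0,"wx": 0.0,"wy": 0.0,"wz": 0.0,"jaw": 1.0},
    {"dx": 0.0,"dy": 0.0,"dz": 0.0,"wx": 0.0,"wy": 0.0,"wz": 0.0,"jaw": 1.0},
    {"dx": 0.0,"dy": 0.0,"dz": 0.0,"wx": 0.0,"wy": 0.0,"wz": 0.0,"jaw": 1.0},
    {"dx": 0.0,"dy": 0.0,"dz": 0.0,"wx": 0.0,"wy": 0.0,"wz": 0.0,"jaw": 1.0},
    {"dx": 0.0,"dy": 0.0,"dz": 0.0,"wx": 0.0,"wy": 0.0,"wz": 0.0,"jaw": 1.0},
    {"dx": 0.0,"dy": 0.0,"dz": 0.0,"wx": 0.0,"wy": 0.0,"wz": 0.0,"jaw": 1.0},
  ],
  newtons=90,
)

```text
time: 3.1
position: [0.5049, -0.2305, 0.0247]
tcp_rot: [2.799, 1.424, 0.001]
ft_force: [-0.2, 0.2, 6.9]
finger_gap: 0.235
gripper_force: 90.0
```

Emit:
jog_arm(
  commands=[
    {"dx": 0.0,"dy": 0.0,"dz": -1.0,"wx": 0.0,"wy": 0.0,"wz": 0.0,"jaw": 1.0},
    {"dx": 0.0,"dy": 0.0,"dz": -2.5,"wx": 0.0,"wy": 0.0,"wz": 0.0,"jaw": 1.0},
    {"dx": 0.0,"dy": 0.0,"dz": -4.2,"wx": 0.0,"wy": 0.0,"wz": 0.0,"jaw": 1.0},
    {"dx": 0.0,"dy": 0.0,"dz": -5.9,"wx": 0.0,"wy": 0.0,"wz": 0.0,"jaw": 1.0},
    {"dx": 0.0,"dy": 0.0,"dz": -7.6,"wx": 0.0,"wy": 0.0,"wz": 0.0,"jaw": 1.0},
    {"dx": 0.0,"dy": 0.0,"dz": -9.2,"wx": 0.0,"wy": 0.0,"wz": 0.0,"jaw": 1.0},
    {"dx": 1.0,"dy": -0.7,"dz": -9.2,"wx": 0.0,"wy": 0.0,"wz": -0.8,"jaw": 1.0},
    {"dx": 2.0,"dy": -1.4,"dz": -9.2,"wx": 0.0,"wy": 0.0,"wz": -1.6,"jaw": 1.0},
    {"dx": 3.2,"dy": -2.3,"dz": -9.2,"wx": 0.0,"wy": 0.0,"wz": -2.6,"jaw": 1.0},
    {"dx": 4.4,"dy": -3.1,"dz": -9.2,"wx": 0.0,"wy": 0.0,"wz": -3.6,"jaw": 1.0},
    {"dx": 5.6,"dy": -4.0,"dz": -9.2,"wx": 0.0,"wy": 0.0,"wz": -4.6,"jaw": 1.0},
    {"dx": 6.8,"dy": -4.8,"dz": -9.2,"wx": 0.0,"wy": 0.0,"wz": -5.4,"jaw": 1.0},
    {"dx": 8.0,"dy": -5.7,"dz": -9.2,"wx": 0.0,"wy": 0.0,"wz": -6.2,"jaw": 1.0},
    {"dx": 9.2,"dy": -6.5,"dz": -9.2,"wx": 0.0,"wy": 0.0,"wz": -7.2,"jaw": 1.0},
    {"dx": 10.4,"dy": -7.4,"dz": -9.2,"wx": 0.0,"wy": 0.0,"wz": -7.2,"jaw": 1.0},
    {"dx": 11.4,"dy": -8.1,"dz": -9.2,"wx": 0.0,"wy": 0.0,"wz": -7.2,"jaw": 1.0},
    {"dx": 12.2,"dy": -8.7,"dz": -9.2,"wx": 0.0,"wy": 0.0,"wz": -7.2,"jaw": 1.0},
    {"dx": 12.7,"dy": -9.0,"dz": -9.2,"wx": 0.0,"wy": 0.0,"wz": -7.2,"jaw": 1.0},
    {"dx": 13.0,"dy": -9.2,"dz": -9.2,"wx": 0.0,"wy": 0.0,"wz": -7.2,"jaw": 1.0},
    {"dx": 13.0,"dy": -9.2,"dz": -9.2,"wx": 0.0,"wy": 0.0,"wz": -7.2,"jaw": 1.0},
  ],
)

```text
time: 5.1
position: [0.508, 0.1699, 0.2524]
tcp_rot: [-2.216, -2.224, 0.003]
ft_force: [-0.8, 0.8, -1.7]
finger_gap: 0.238
gripper_force: 89.1
```

Run:
```python
from rig import env
from h import *
o=env.get_obs();print(o['position'].round(4),R.from_rotvec(o['tcp_rot']).as_matrix().round(3).tolist(),o['q'].round(2),o['finger_gap'])
c=env.calibration('wrist');p,d=env.capture('wrist');cv2.imwrite('pics/w3.png',p[:,:,::-1]);C=cloud(c,d);np.savez('w3.npz',C=C,p=p)
P=C.reshape(-1,3)
def s(x,y,z): return P[(P[:,0]>x[0])&(P[:,0]<x[1])&(P[:,1]>y[0])&(P[:,1]<y[1])&(P[:,2]>z[0])&(P[:,2]<z[1])]
q=s((.59,.64),(.22,.34),(.24,.32));print('ring',len(q),q.min(0).round(4),q.max(0).round(4),np.median(q,0).round(4))
q=s((.5,.585),(.18,.34),(.24,.32));print('rod',len(q),q.min(0).round(4),q.max(0).round(4))
for x0 in np.arange(.5,.59,.005):
    m=q[(q[:,0]>=x0)&(q[:,0]<x0+.005)]
    if len(m)>3: print(x0.round(3),len(m),m[:,1].min().round(4),m[:,1].max().round(4),m[:,2].max().round(4))
```

```text
[0.508  0.1699 0.2524] [[-0.004, 1.0, -0.003], [1.0, 0.004, 0.0], [0.0, -0.003, -1.0]] [ 0.16  0.22 -0.65  1.77  0.14  1.2  -0.53] 0.23801750463037816
ring 3272 [0.6085 0.2507 0.24  ] [0.6195 0.2979 0.2729] [0.6116 0.268  0.2462]
rod 13307 [0.5    0.18   0.2525] [0.5654 0.2847 0.32  ]
0.5 1485 0.1801 0.2766 0.2725
0.505 2826 0.1801 0.2818 0.2726
0.51 1410 0.1801 0.2831 0.2723
0.515 973 0.18 0.2833 0.32
0.52 1281 0.18 0.2832 0.32
0.525 909 0.1809 0.2832 0.32
0.53 389 0.181 0.2833 0.3108
0.535 494 0.18 0.2832 0.311
0.54 951 0.18 0.2832 0.3196
0.545 968 0.1801 0.2834 0.32
0.55 752 0.1808 0.2834 0.32
0.555 561 0.1807 0.2847 0.32
0.56 304 0.1812 0.2847 0.319
0.565 4 0.2783 0.2809 0.2618
```

View pics/w3.png

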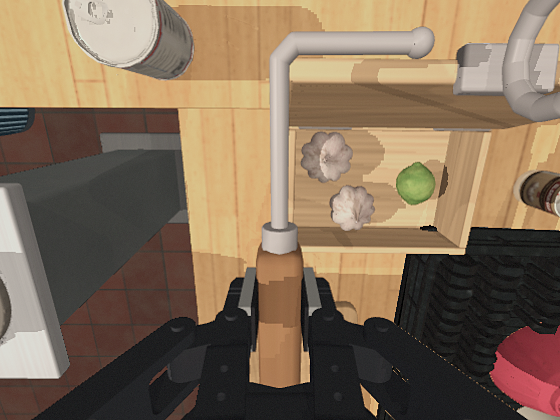

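The wrist view shows the prong from (290,45) to the ball at (423,42), in line with the ring at (530,60) to its right. The tin is at (130,35), clear of the arm. Next I insert the prong along tool +y.

Emit:
jog_arm(
  commands=[
    {"dx": 0.0,"dy": 0.0,"dz": -0.16,"wx": 0.0,"wy": 0.0,"wz": 0.0,"jaw": 1.0},
    {"dx": 0.0,"dy": 0.5,"dz": -0.16,"wx": 0.0,"wy": 0.0,"wz": 0.0,"jaw": 1.0},
    {"dx": 0.0,"dy": 1.0,"dz": -0.16,"wx": 0.0,"wy": 0.0,"wz": 0.0,"jaw": 1.0},
    {"dx": 0.0,"dy": 1.4,"dz": -0.16,"wx": 0.0,"wy": 0.0,"wz": 0.0,"jaw": 1.0},
    {"dx": 0.0,"dy": 1.8,"dz": -0.16,"wx": 0.0,"wy": 0.0,"wz": 0.0,"jaw": 1.0},
    {"dx": 0.0,"dy": 1.8,"dz": -0.16,"wx": 0.0,"wy": 0.0,"wz": 0.0,"jaw": 1.0},
  ],
)

```text
time: 5.75
position: [0.5564, 0.1672, 0.2573]
tcp_rot: [-2.224, -2.218, -0.0]
ft_force: [-0.8, 0.3, -1.3]
finger_gap: 0.231
gripper_force: 89.1
```

Run:
```python
from rig import env
from h import *
ims=[]
for n,(v0,v1,u0,u1) in(('scene',(155,225,130,230)),('side',(120,190,150,250))):
    p,d=env.capture(n);ims.append(cv2.resize(p[v0:v1,u0:u1],None,fx=5,fy=4*5/4,interpolation=cv2.INTER_CUBIC)[:290])
w,d=env.capture('wrist')
a=np.vstack(ims);cv2.imwrite('pics/i1.png',a[:,:,::-1]);print(a.shape)
```

```text
(580, 500, 3)
```

View pics/i1.png

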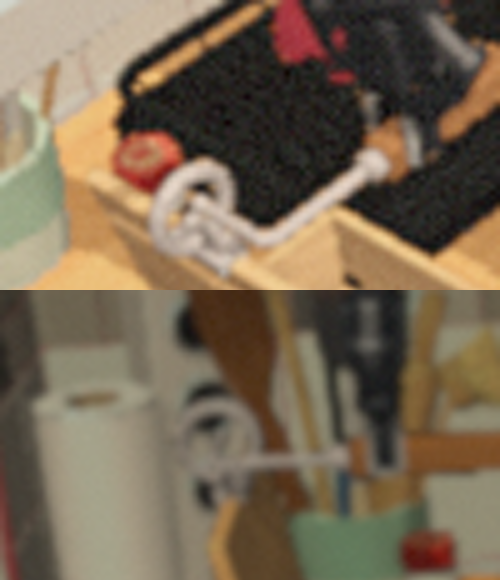

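The top half (scene view) shows the ball entering the ring, whose centre is at (192,208). The bottom half (side view) shows the shaft meeting the ring near (217,455). The force is near zero, so I continue.

Emit:
jog_arm(
  commands=[
    {"dx": 0.0,"dy": 0.3,"dz": 0.0,"wx": 0.0,"wy": 0.0,"wz": 0.0,"jaw": 1.0},
    {"dx": 0.0,"dy": 0.6,"dz": 0.0,"wx": 0.0,"wy": 0.0,"wz": 0.0,"jaw": 1.0},
    {"dx": 0.0,"dy": 0.9,"dz": 0.0,"wx": 0.0,"wy": 0.0,"wz": 0.0,"jaw": 1.0},
    {"dx": 0.0,"dy": 1.2,"dz": 0.0,"wx": 0.0,"wy": 0.0,"wz": 0.0,"jaw": 1.0},
    {"dx": 0.0,"dy": 1.2,"dz": 0.0,"wx": 0.0,"wy": 0.0,"wz": 0.0,"jaw": 1.0},
    {"dx": 0.0,"dy": 1.2,"dz": 0.0,"wx": 0.0,"wy": 0.0,"wz": 0.0,"jaw": 1.0},
  ],
)

```text
time: 6.5
position: [0.5849, 0.1677, 0.2575]
tcp_rot: [-2.222, -2.22, 0.001]
ft_force: [0.7, -0.3, -0.9]
finger_gap: 0.236
gripper_force: 89.1
```

Run:
```python
from rig import env
from h import *
o=env.get_obs();print(o['position'].round(4),o['ft_force'].round(2))
c=env.calibration('wrist');p,d=env.capture('wrist');cv2.imwrite('pics/w4.png',p[:,:,::-1]);C=cloud(c,d)
v=C[:140,250:]
m=(v[...,2]>.235)&(v[...,2]<.31);q=v[m];print(q.min(0),q.max(0))
for x0 in np.arange(.58,.66,.005):
    k=q[(q[:,0]>=x0)&(q[:,0]<x0+.005)]
    if len(k)>3: print(x0.round(3),len(k),k[:,1].min().round(4),k[:,1].max().round(4),k[:,2].min().round(4),k[:,2].max().round(4))
```

```text
[0.5849 0.1677 0.2575] [ 0.67 -0.33 -0.94]
[0.58021643 0.24106139 0.23500093] [0.64303618 0.29684335 0.28994562]
0.58 1106 0.2411 0.2771 0.2635 0.2697
0.585 918 0.2412 0.2807 0.263 0.2696
0.59 351 0.2633 0.281 0.235 0.2697
0.595 436 0.2633 0.281 0.235 0.2694
0.6 439 0.2633 0.2809 0.235 0.27
0.605 561 0.2538 0.285 0.235 0.2869
0.61 3293 0.2506 0.2968 0.235 0.2899
0.615 1524 0.2506 0.2956 0.239 0.2896
0.62 14 0.2731 0.2793 0.2664 0.2693
0.625 315 0.2729 0.2809 0.2628 0.27
0.63 410 0.2632 0.2811 0.235 0.2697
0.635 461 0.2642 0.2824 0.235 0.2708
0.64 100 0.2721 0.2811 0.264 0.2699
```

View pics/w4.png

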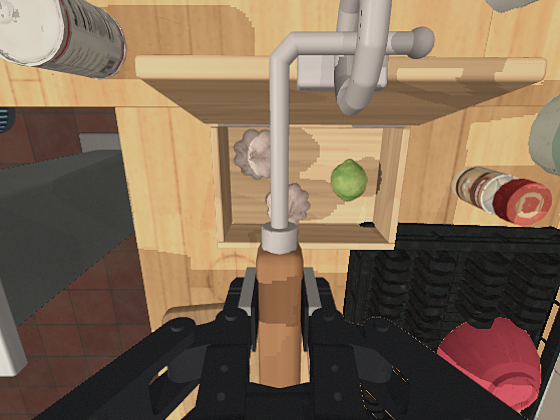

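The wrist view shows the prong fully through the ring: the ball at (423,42) is beyond the ring at (360,50), and the contact force is about zero. I'll compute the arc rows next.

Run:
```python
import numpy as np
t0=1.766
for t in list(np.arange(1.70,-.11,-.07))+[-.1,-.13]:
    print(round(t,2),'dx',round(-.177*(np.cos(t)-np.cos(t0))/.025,2),'dz',round(-.177*(np.sin(t)-np.sin(t0))/.025,2))
```

```text
1.7 dx -0.46 dz -0.08
1.63 dx -0.95 dz -0.12
1.56 dx -1.45 dz -0.13
1.49 dx -1.94 dz -0.11
1.42 dx -2.44 dz -0.05
1.35 dx -2.92 dz 0.04
1.28 dx -3.4 dz 0.16
1.21 dx -3.87 dz 0.32
1.14 dx -4.33 dz 0.51
1.07 dx -4.77 dz 0.73
1.0 dx -5.2 dz 0.99
0.93 dx -5.61 dz 1.27
0.86 dx -5.99 dz 1.58
0.79 dx -6.36 dz 1.92
0.72 dx -6.7 dz 2.28
0.65 dx -7.01 dz 2.66
0.58 dx -7.3 dz 3.07
0.51 dx -7.55 dz 3.49
0.44 dx -7.78 dz 3.93
0.37 dx -7.97 dz 4.39
0.3 dx -8.14 dz 4.85
0.23 dx -8.27 dz 5.33
0.16 dx -8.36 dz 5.82
0.09 dx -8.42 dz 6.31
0.02 dx -8.45 dz 6.8
-0.05 dx -8.44 dz 7.3
-0.1 dx -8.42 dz 7.65
-0.13 dx -8.39 dz 7.86
```

Emit:
jog_arm(
  commands=[
    {"dx": -0.46,"dy": 0.0,"dz": -0.08,"wx": 0.0,"wy": 0.0,"wz": 0.0,"jaw": 1.0},
    {"dx": -0.95,"dy": 0.0,"dz": -0.12,"wx": 0.0,"wy": 0.0,"wz": 0.0,"jaw": 1.0},
    {"dx": -1.45,"dy": 0.0,"dz": -0.13,"wx": 0.0,"wy": 0.0,"wz": 0.0,"jaw": 1.0},
    {"dx": -1.94,"dy": 0.0,"dz": -0.11,"wx": 0.0,"wy": 0.0,"wz": 0.0,"jaw": 1.0},
    {"dx": -2.44,"dy": 0.0,"dz": -0.05,"wx": 0.0,"wy": 0.0,"wz": 0.0,"jaw": 1.0},
    {"dx": -2.92,"dy": 0.0,"dz": 0.04,"wx": 0.0,"wy": 0.0,"wz": 0.0,"jaw": 1.0},
    {"dx": -3.4,"dy": 0.0,"dz": 0.16,"wx": 0.0,"wy": 0.0,"wz": 0.0,"jaw": 1.0},
    {"dx": -3.87,"dy": 0.0,"dz": 0.32,"wx": 0.0,"wy": 0.0,"wz": 0.0,"jaw": 1.0},
    {"dx": -4.33,"dy": 0.0,"dz": 0.51,"wx": 0.0,"wy": 0.0,"wz": 0.0,"jaw": 1.0},
    {"dx": -4.77,"dy": 0.0,"dz": 0.73,"wx": 0.0,"wy": 0.0,"wz": 0.0,"jaw": 1.0},
    {"dx": -5.2,"dy": 0.0,"dz": 0.99,"wx": 0.0,"wy": 0.0,"wz": 0.0,"jaw": 1.0},
    {"dx": -5.61,"dy": 0.0,"dz": 1.27,"wx": 0.0,"wy": 0.0,"wz": 0.0,"jaw": 1.0},
    {"dx": -5.99,"dy": 0.0,"dz": 1.58,"wx": 0.0,"wy": 0.0,"wz": 0.0,"jaw": 1.0},
    {"dx": -6.36,"dy": 0.0,"dz": 1.92,"wx": 0.0,"wy": 0.0,"wz": 0.0,"jaw": 1.0},
    {"dx": -6.7,"dy": 0.0,"dz": 2.28,"wx": 0.0,"wy": 0.0,"wz": 0.0,"jaw": 1.0},
    {"dx": -6.7,"dy": 0.0,"dz": 2.28,"wx": 0.0,"wy": 0.0,"wz": 0.0,"jaw": 1.0},
  ],
)

```text
time: 8.15
position: [0.584, -0.0026, 0.1991]
tcp_rot: [-2.226, -2.217, 0.005]
ft_force: [0.2, -1.0, -1.0]
finger_gap: 0.237
gripper_force: 89.1
```

Run:
```python
from rig import env
from h import *
o=env.get_obs();print(o['position'].round(4),o['ft_force'].round(2))
c=env.calibration('wrist');p,d=env.capture('wrist');cv2.imwrite('pics/w5.png',p[:,:,::-1]);C=cloud(c,d)
v=C[:200,250:]
q=v[(v[...,0]>.605)&(v[...,0]<.62)&(v[...,2]>.12)&(v[...,2]<.3)]
print('ring',len(q),q.min(0),q.max(0))
q=v[(abs(v[...,0]-.595)<.008)&(v[...,2]>.12)&(v[...,2]<.3)];print('prong+lid',len(q),q.min(0),q.max(0))
q=v[(abs(v[...,0]-.633)<.004)&(v[...,2]>.16)&(v[...,2]<.3)]; print(len(q), np.percentile(q,[2,50,98],axis=0).round(3).tolist())
# lid angle from panel
q=C[(C[...,0]>.66)&(C[...,0]<.71)&(C[...,2]>.1)&(C[...,1]<.26)&(C[...,1]>.09)]
if len(q)>50:
    f=cv2.fitLine(q[:,1:].astype(np.float32),cv2.DIST_HUBER,0,.001,.001).ravel();print('lid',len(q),f,np.arctan2(-f[1]*np.sign(f[0]),abs(f[0])))
```

```text
[ 0.584  -0.0026  0.1991] [ 0.17 -1.   -1.01]
ring 4019 [0.60500748 0.09109008 0.18537311] [0.61833129 0.12597505 0.23930675]
prong+lid 1233 [0.58701256 0.04458832 0.20414764] [0.60298668 0.11072867 0.21119985]
613 [[0.629, 0.102, 0.206], [0.634, 0.106, 0.209], [0.637, 0.111, 0.211]]
```

View pics/w5.png

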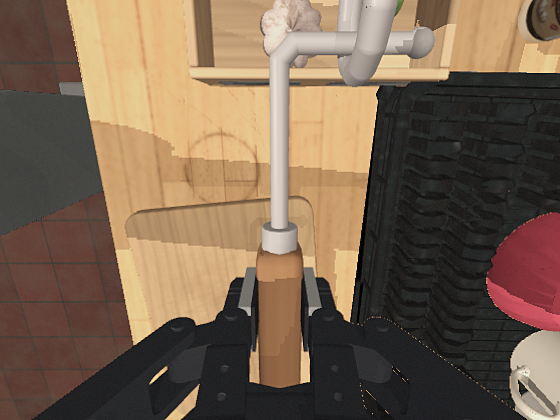

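The wrist view shows the prong still through the ring at (370,45), with the lid following it down. I'm continuing to shut.

Emit:
jog_arm(
  commands=[
    {"dx": -0.31,"dy": 0.0,"dz": 0.38,"wx": 0.0,"wy": 0.0,"wz": 0.0,"jaw": 1.0},
    {"dx": -0.6,"dy": 0.0,"dz": 0.79,"wx": 0.0,"wy": 0.0,"wz": 0.0,"jaw": 1.0},
    {"dx": -0.85,"dy": 0.0,"dz": 1.21,"wx": 0.0,"wy": 0.0,"wz": 0.0,"jaw": 1.0},
    {"dx": -1.08,"dy": 0.0,"dz": 1.65,"wx": 0.0,"wy": 0.0,"wz": 0.0,"jaw": 1.0},
    {"dx": -1.27,"dy": 0.0,"dz": 2.11,"wx": 0.0,"wy": 0.0,"wz": 0.0,"jaw": 1.0},
    {"dx": -1.44,"dy": 0.0,"dz": 2.57,"wx": 0.0,"wy": 0.0,"wz": 0.0,"jaw": 1.0},
    {"dx": -1.57,"dy": 0.0,"dz": 3.05,"wx": 0.0,"wy": 0.0,"wz": 0.0,"jaw": 1.0},
    {"dx": -1.66,"dy": 0.0,"dz": 3.54,"wx": 0.0,"wy": 0.0,"wz": 0.0,"jaw": 1.0},
    {"dx": -1.72,"dy": 0.0,"dz": 4.03,"wx": 0.0,"wy": 0.0,"wz": 0.0,"jaw": 1.0},
    {"dx": -1.75,"dy": 0.0,"dz": 4.4,"wx": 0.0,"wy": 0.0,"wz": 0.0,"jaw": 1.0},
    {"dx": -1.75,"dy": 0.0,"dz": 4.7,"wx": 0.0,"wy": 0.0,"wz": 0.0,"jaw": 1.0},
    {"dx": -1.75,"dy": 0.0,"dz": 4.9,"wx": 0.0,"wy": 0.0,"wz": 0.0,"jaw": 1.0},
    {"dx": -1.75,"dy": 0.0,"dz": 5.1,"wx": 0.0,"wy": 0.0,"wz": 0.0,"jaw": 1.0},
    {"dx": -1.75,"dy": 0.0,"dz": 5.1,"wx": 0.0,"wy": 0.0,"wz": 0.0,"jaw": 1.0},
  ],
)

```text
time: 9.6
position: [0.5842, -0.0434, 0.0727]
tcp_rot: [-2.222, -2.22, 0.001]
ft_force: [-0.8, -0.5, -1.6]
finger_gap: 0.233
gripper_force: 89.2
```

```bash
cat > lid.py <<'E'
from rig import env
from h import *
o=env.get_obs();print(o['position'].round(4),o['ft_force'].round(2),R.from_rotvec(o['tcp_rot']).as_matrix()[:,0].round(3))
for n in('scene','side','wrist'):
    c=env.calibration(n);p,d=env.capture(n);C=cloud(c,d)
    q=C[(C[...,0]>.515)&(C[...,0]<.71)&(C[...,1]<.22)&(C[...,1]>.11)&(C[...,2]>.06)&(C[...,2]<.16)]
    if len(q)>50:
        f=cv2.fitLine(q[:,1:].astype(np.float32),cv2.DIST_HUBER,0,.001,.001).ravel();print(n,'lid',len(q),f.round(4),'ang',np.arctan2(-f[1]*np.sign(f[0]),abs(f[0])).round(3))
    q=C[(abs(C[...,0]-.6135)<.006)&(C[...,1]<.1)&(C[...,1]>.02)&(C[...,2]>.05)&(C[...,2]<.16)]
    if len(q)>20: print(n,'ring',len(q),q.min(0).round(4),q.max(0).round(4))
    q=C[(abs(C[...,0]-.592)<.008)&(C[...,1]<.09)&(C[...,1]>.02)&(C[...,2]>.05)&(C[...,2]<.16)]
    if len(q)>20: print(n,'prong',len(q),q.min(0).round(4),q.max(0).round(4))
E
python3 lid.py
```

```text
[ 0.5842 -0.0434  0.0727] [-0.82 -0.47 -1.63] [0.001 1.    0.   ]
scene lid 1594 [ 0.9998 -0.0195  0.1764  0.0971] ang 0.02
scene ring 86 [0.6076 0.0439 0.07  ] [0.6193 0.0997 0.1258]
side lid 886 [ 0.999  -0.0453  0.1703  0.096 ] ang 0.045
side ring 86 [0.6076 0.0428 0.0694] [0.6184 0.0969 0.1222]
wrist ring 6008 [0.6075 0.0396 0.0688] [0.6184 0.0815 0.1237]
wrist prong 2022 [0.584  0.02   0.0786] [0.5999 0.0698 0.0857]
```

Emit:
jog_arm(
  commands=[
    {"dx": 0.0,"dy": 0.0,"dz": 0.1,"wx": 0.0,"wy": 0.0,"wz": 0.0,"jaw": 1.0},
    {"dx": 0.0,"dy": 0.0,"dz": 0.2,"wx": 0.0,"wy": 0.0,"wz": 0.0,"jaw": 1.0},
    {"dx": 0.0,"dy": 0.0,"dz": 0.3,"wx": 0.0,"wy": 0.0,"wz": 0.0,"jaw": 1.0},
    {"dx": 0.0,"dy": 0.0,"dz": 0.4,"wx": 0.0,"wy": 0.0,"wz": 0.0,"jaw": 1.0},
    {"dx": 0.0,"dy": 0.0,"dz": 0.4,"wx": 0.0,"wy": 0.0,"wz": 0.0,"jaw": 1.0},
  ],
)

```text
time: 10.25
position: [0.5848, -0.0435, 0.0634]
tcp_rot: [2.223, 2.22, 0.001]
ft_force: [-0.3, 0.8, 1.5]
finger_gap: 0.231
gripper_force: 89.7
```

```bash
python3 lid.py
```

```text
[ 0.5848 -0.0435  0.0634] [-0.35  0.77  1.53] [0.001 1.    0.   ]
scene lid 1518 [ 1.     -0.0019  0.1735  0.0942] ang 0.002
scene ring 86 [0.6075 0.043  0.0625] [0.6185 0.0988 0.1161]
side lid 859 [0.9996 0.0276 0.1658 0.0923] ang -0.028
side ring 99 [0.6077 0.0432 0.0612] [0.6186 0.0973 0.1147]
wrist ring 6170 [0.6075 0.0396 0.0609] [0.6184 0.0814 0.1161]
wrist prong 2072 [0.5841 0.02   0.0702] [0.5999 0.0695 0.0769]
```

Emit:
jog_arm(
  commands=[
    {"dx": 0.0,"dy": 0.0,"dz": 0.08,"wx": 0.0,"wy": 0.0,"wz": 0.0,"jaw": 1.0},
    {"dx": 0.0,"dy": 0.0,"dz": 0.16,"wx": 0.0,"wy": 0.0,"wz": 0.0,"jaw": 1.0},
    {"dx": 0.0,"dy": 0.0,"dz": 0.16,"wx": 0.0,"wy": 0.0,"wz": 0.0,"jaw": 1.0},
  ],
)

```text
time: 10.7
position: [0.5857, -0.0431, 0.0601]
tcp_rot: [2.222, 2.219, 0.003]
ft_force: [-1.0, -0.4, 5.2]
finger_gap: 0.234
gripper_force: 90.3
```

```bash
python3 lid.py
```

```text
[ 0.5857 -0.0431  0.0601] [-0.99 -0.36  5.22] [0.002 1.    0.001]
scene lid 1531 [1.     0.0038 0.1672 0.0939] ang -0.004
scene ring 83 [0.6076 0.0413 0.0622] [0.6193 0.0978 0.1201]
side lid 855 [1.000e+00 3.000e-04 1.622e-01 9.260e-02] ang -0.0
side ring 88 [0.6075 0.0432 0.0602] [0.6189 0.0973 0.1133]
side prong 24 [0.5841 0.0216 0.0657] [0.5959 0.0689 0.0754]
wrist ring 6409 [0.6075 0.0397 0.0607] [0.6184 0.0806 0.1159]
wrist prong 2411 [0.5842 0.02   0.0688] [0.6    0.0702 0.0765]
```

Emit:
jog_arm(
  commands=[
    {"dx": 0.0,"dy": 0.0,"dz": 0.1,"wx": 0.0,"wy": 0.0,"wz": 0.0,"jaw": 1.0},
    {"dx": 0.0,"dy": 0.0,"dz": 0.1,"wx": 0.0,"wy": 0.0,"wz": 0.0,"jaw": 1.0},
    {"dx": 0.0,"dy": 0.0,"dz": 0.1,"wx": 0.0,"wy": 0.0,"wz": 0.0,"jaw": 1.0},
    {"dx": 0.0,"dy": 0.0,"dz": -0.2,"wx": 0.0,"wy": 0.0,"wz": 0.0,"jaw": 1.0},
    {"dx": 0.0,"dy": 0.0,"dz": -0.45,"wx": 0.0,"wy": 0.0,"wz": 0.0,"jaw": 1.0},
    {"dx": 0.0,"dy": 0.0,"dz": -0.7,"wx": 0.0,"wy": 0.0,"wz": 0.0,"jaw": 1.0},
    {"dx": 0.0,"dy": 0.0,"dz": -0.7,"wx": 0.0,"wy": 0.0,"wz": 0.0,"jaw": 1.0},
    {"dx": 0.0,"dy": 0.0,"dz": -0.7,"wx": 0.0,"wy": 0.0,"wz": 0.0,"jaw": 1.0},
  ],
)

```text
time: 11.65
position: [0.5844, -0.0438, 0.0768]
tcp_rot: [2.223, 2.22, -0.001]
ft_force: [1.5, -0.4, -1.8]
finger_gap: 0.233
gripper_force: 89.3
```

```bash
python3 lid.py
```

```text
[ 0.5844 -0.0438  0.0768] [ 1.52 -0.38 -1.81] [ 0.001  1.    -0.   ]
scene lid 1536 [1.     0.0066 0.1558 0.0941] ang -0.007
scene ring 84 [0.6076 0.0418 0.063 ] [0.6188 0.0986 0.1178]
side lid 861 [ 0.9999 -0.0146  0.1685  0.0921] ang 0.015
side ring 102 [0.6075 0.0431 0.0602] [0.6191 0.0974 0.1155]
wrist ring 5241 [0.6075 0.0396 0.0605] [0.6181 0.0842 0.1163]
wrist prong 2075 [0.5843 0.02   0.0849] [0.6    0.07   0.0932]
```

Emit:
jog_arm(
  commands=[
    {"dx": 0.0,"dy": -0.4,"dz": 0.0,"wx": 0.0,"wy": 0.0,"wz": 0.0,"jaw": 1.0},
    {"dx": 0.0,"dy": -0.9,"dz": 0.0,"wx": 0.0,"wy": 0.0,"wz": 0.0,"jaw": 1.0},
    {"dx": 0.0,"dy": -1.4,"dz": 0.0,"wx": 0.0,"wy": 0.0,"wz": 0.0,"jaw": 1.0},
    {"dx": 0.0,"dy": -2.0,"dz": 0.0,"wx": 0.0,"wy": 0.0,"wz": 0.0,"jaw": 1.0},
    {"dx": 0.0,"dy": -2.6,"dz": 0.0,"wx": 0.0,"wy": 0.0,"wz": 0.0,"jaw": 1.0},
    {"dx": 0.0,"dy": -3.2,"dz": 0.0,"wx": 0.0,"wy": 0.0,"wz": 0.0,"jaw": 1.0},
    {"dx": 0.0,"dy": -3.2,"dz": 0.0,"wx": 0.0,"wy": 0.0,"wz": 0.0,"jaw": 1.0},
  ],
)

```text
time: 12.5
position: [0.5012, -0.0439, 0.0764]
tcp_rot: [-2.222, -2.219, 0.005]
ft_force: [1.4, 0.2, -0.9]
finger_gap: 0.236
gripper_force: 89.2
```

```bash
python3 lid.py
python3 - <<'E'
from rig import env
from h import *
o=env.get_obs();print(R.from_rotvec(o['tcp_rot']).as_matrix().round(4).tolist())
c=env.calibration('wrist');p,d=env.capture('wrist');C=cloud(c,d);cv2.imwrite('pics/w6.png',p[:,:,::-1])
x,y,_=o['position'];q=C[(abs(C[...,0]-x)<.015)&(C[...,1]>y+.02)&(C[...,1]<y+.1)&(C[...,2]>.06)&(C[...,2]<.12)]
for s in np.arange(.02,.1,.01):
    k=q[(q[:,1]>y+s)&(q[:,1]<y+s+.01)]
    if len(k): print(s.round(2),len(k),np.percentile(k[:,2],95).round(4),np.median(k[:,0]).round(4))
E
```

```text
[ 0.5012 -0.0439  0.0764] [ 1.44  0.19 -0.88] [ 0.001  1.    -0.001]
scene lid 1520 [1.     0.0053 0.1526 0.0941] ang -0.005
scene ring 84 [0.6078 0.042  0.0595] [0.6188 0.0983 0.1186]
side lid 856 [0.9998 0.0184 0.1773 0.0927] ang -0.018
side ring 93 [0.6075 0.0431 0.0595] [0.619  0.0973 0.1158]
wrist ring 3475 [0.6075 0.0398 0.0598] [0.6179 0.0847 0.0952]
[[0.0013, 1.0, 0.0014], [1.0, -0.0013, -0.0002], [-0.0002, 0.0014, -1.0]]
0.02 1069 0.0962 0.5043
0.03 734 0.0933 0.5044
0.04 388 0.09 0.5044
0.05 411 0.0905 0.5048
0.06 441 0.0908 0.5048
0.07 501 0.0912 0.5048
0.08 531 0.0915 0.5044
0.09 572 0.0916 0.5048
```

View pics/w6.png

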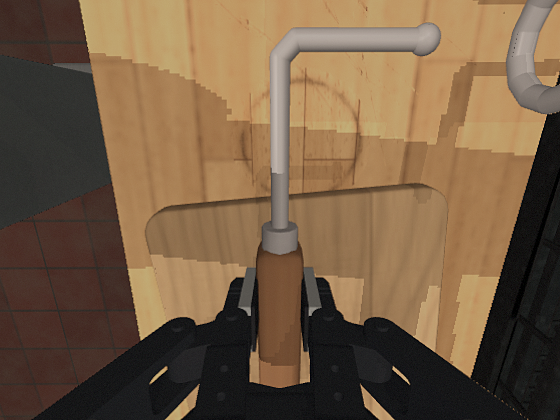

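The wrist view shows the prong ball at (428,38), well clear of the ring at (530,55), so the rod is unhooked. Next I carry it back over the board and lower it.

Emit:
jog_arm(
  commands=[
    {"dx": -0.8,"dy": 0.0,"dz": -0.2,"wx": 0.0,"wy": 0.0,"wz": 0.0,"jaw": 1.0},
    {"dx": -1.8,"dy": 0.1,"dz": -0.3,"wx": 0.0,"wy": 0.0,"wz": 0.0,"jaw": 1.0},
    {"dx": -3.0,"dy": 0.2,"dz": -0.3,"wx": 0.0,"wy": 0.0,"wz": 0.0,"jaw": 1.0},
    {"dx": -4.2,"dy": 0.3,"dz": 0.0,"wx": 0.0,"wy": 0.0,"wz": 0.0,"jaw": 1.0},
    {"dx": -5.0,"dy": 0.3,"dz": 0.5,"wx": 0.0,"wy": 0.0,"wz": 0.0,"jaw": 1.0},
    {"dx": -5.4,"dy": 0.3,"dz": 1.0,"wx": 0.0,"wy": 0.0,"wz": 0.0,"jaw": 1.0},
    {"dx": -5.4,"dy": 0.3,"dz": 1.4,"wx": 0.0,"wy": 0.0,"wz": 0.0,"jaw": 1.0},
    {"dx": -5.4,"dy": 0.3,"dz": 1.7,"wx": 0.0,"wy": 0.0,"wz": 0.0,"jaw": 1.0},
    {"dx": -5.4,"dy": 0.3,"dz": 1.85,"wx": 0.0,"wy": 0.0,"wz": 0.0,"jaw": 1.0},
    {"dx": -5.4,"dy": 0.3,"dz": 1.95,"wx": 0.0,"wy": 0.0,"wz": 0.0,"jaw": 1.0},
    {"dx": -5.4,"dy": 0.3,"dz": 2.0,"wx": 0.0,"wy": 0.0,"wz": 0.0,"jaw": 1.0},
    {"dx": -5.4,"dy": 0.3,"dz": 2.0,"wx": 0.0,"wy": 0.0,"wz": 0.0,"jaw": 1.0},
  ],
)

```text
time: 13.9
position: [0.5125, -0.1777, 0.0273]
tcp_rot: [2.221, 2.221, 0.001]
ft_force: [0.6, 1.7, -0.3]
finger_gap: 0.235
gripper_force: 89.5
```

Emit:
jog_arm(
  commands=[
    {"dx": 0.0,"dy": 0.0,"dz": 0.06,"wx": 0.0,"wy": 0.0,"wz": 0.0,"jaw": 1.0},
    {"dx": 0.0,"dy": 0.0,"dz": 0.06,"wx": 0.0,"wy": 0.0,"wz": 0.0,"jaw": 0.3},
    {"dx": 0.0,"dy": 0.0,"dz": 0.06,"wx": 0.0,"wy": 0.0,"wz": 0.0,"jaw": -0.3},
    {"dx": 0.0,"dy": 0.0,"dz": 0.06,"wx": 0.0,"wy": 0.0,"wz": 0.0,"jaw": -1.0},
    {"dx": 0.0,"dy": 0.0,"dz": 0.06,"wx": 0.0,"wy": 0.0,"wz": 0.0,"jaw": -1.0},
    {"dx": 0.0,"dy": 0.0,"dz": 0.06,"wx": 0.0,"wy": 0.0,"wz": 0.0,"jaw": -1.0},
    {"dx": 0.0,"dy": 0.0,"dz": 0.06,"wx": 0.0,"wy": 0.0,"wz": 0.0,"jaw": -1.0},
    {"dx": 0.0,"dy": 0.0,"dz": 0.06,"wx": 0.0,"wy": 0.0,"wz": 0.0,"jaw": -1.0},
    {"dx": 0.0,"dy": 0.0,"dz": -1.0,"wx": 0.0,"wy": 0.0,"wz": 0.0,"jaw": -1.0},
    {"dx": 0.0,"dy": 0.0,"dz": -2.5,"wx": 0.0,"wy": 0.0,"wz": 0.0,"jaw": -1.0},
    {"dx": 0.0,"dy": 0.0,"dz": -4.5,"wx": 0.0,"wy": 0.0,"wz": 0.0,"jaw": -1.0},
    {"dx": 0.0,"dy": 0.0,"dz": -6.0,"wx": 0.0,"wy": 0.0,"wz": 0.0,"jaw": -1.0},
    {"dx": 0.0,"dy": 0.0,"dz": -6.0,"wx": 0.0,"wy": 0.0,"wz": 0.0,"jaw": -1.0},
    {"dx": 0.0,"dy": 0.0,"dz": -6.0,"wx": 0.0,"wy": 0.0,"wz": 0.0,"jaw": -1.0},
  ],
)

```text
time: 15.3
position: [0.5122, -0.1787, 0.1776]
tcp_rot: [2.221, 2.219, 0.0]
ft_force: [-0.4, -1.3, -0.5]
finger_gap: 1.001
gripper_force: 0.0
```

```bash
python3 lid.py; python3 rod.py w7
```

```text
[ 0.5122 -0.1787  0.1776] [-0.4  -1.29 -0.48] [ 0.001  1.    -0.001]
scene lid 1535 [ 1.     -0.0012  0.1674  0.0938] ang 0.001
scene ring 89 [0.6076 0.0409 0.0627] [0.6181 0.0995 0.1193]
side lid 867 [1.000e+00 7.000e-04 1.693e-01 9.190e-02] ang -0.001
side ring 103 [0.6076 0.0432 0.0588] [0.6171 0.0972 0.1149]
[ 0.5106 -0.1782  0.175 ] [[0.001, 1.0, -0.003], [1.0, -0.001, 0.001], [0.001, -0.003, -1.0]] [ 0.69  0.29 -0.51  1.85  0.16  1.05  0.11]
3053 handle line [ 0.00726022 -0.99997365  0.51248    -0.20138194] -89.584015
-0.1 63 [-0.0032  0.0003  0.0039] [0.0346 0.0361]
-0.09 108 [-0.0033  0.0003  0.0039] [0.0347 0.0363]
-0.08 107 [-0.0034  0.0002  0.0039] [0.0347 0.036 ]
-0.07 98 [-0.0034  0.0002  0.0038] [0.0346 0.0362]
-0.06 155 [-0.0072  0.0001  0.0074] [0.0353 0.0399]
-0.05 239 [-0.0085  0.0001  0.0091] [0.0389 0.0429]
-0.04 265 [-0.0101 -0.      0.011 ] [0.0429 0.0443]
-0.03 243 [-0.0103 -0.0001  0.0103] [0.043  0.0444]
-0.02 232 [-0.0104 -0.0001  0.0102] [0.0431 0.0444]
-0.01 232 [-0.0106 -0.0002  0.0102] [0.0431 0.0445]
-0.0 227 [-0.0108 -0.0002  0.0103] [0.0431 0.0444]
0.01 213 [-0.0099 -0.0003  0.0104] [0.0431 0.0444]
0.02 202 [-0.0101  0.0001  0.0104] [0.0432 0.0443]
0.03 202 [-0.0103 -0.0004  0.0105] [0.0432 0.0445]
0.04 198 [-0.0105  0.      0.0105] [0.0432 0.0445]
0.05 193 [-0.0106  0.0005  0.0106] [0.0431 0.0443]
0.06 76 [-0.0102 -0.0006  0.0101] [0.0431 0.0442]
```

View pics/w7.png

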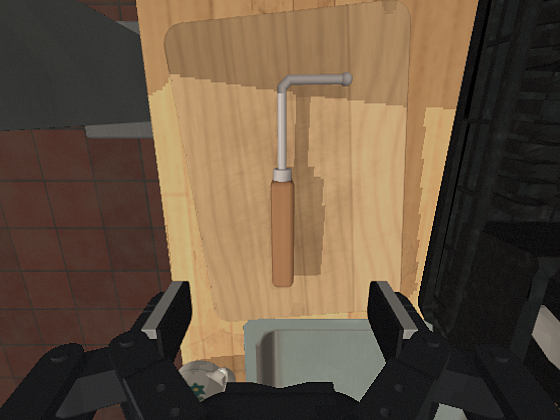

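The wrist view shows the rod lying flat on the board, with the handle at (283,235) and the prong at (315,80). It has the same heights as at the start. The lid is shut (about 0 rad) and the gripper is clear, so I'm handing in.

```bash
python3 -c "
from rig import env
print(env.job_done())"
```

```text
the job is handed in; nothing more can be done
None
```

I handed the job in at about 15.5 s of the 58 s allowed, and no verdict came back: the lid measures shut (about 0 rad), the prong is unhooked from the eye, and the rod lies flat on the board, same side up, with the gripper clear.

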